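# Snap the divider into the utensil caddy and keep it pressed home

### The job

The narrow divider with the arrow-shaped catch stands in the wire rack: slide it down into the slot across the middle of the utensil caddy and press it until its catch snaps in, then keep pressing it well down onto the springy seat. Finish like that, with the gripper still pressing the divider down: do not let go. Leave the wide plain divider in the rack and do not disturb the tin and the salt shaker.

Things in the scene. Friction and masses are not known exactly. Their poses are not given: they have to be found in the camera images.
- divider: The part to fit: white upright panel, 6 mm thick (x), 96 wide (y), 116 tall (z up), 0.12 kg; origin at the centre of its bottom edge; same after a half turn about z. A window 54 wide, 36 high is cut from the bottom, leaving two legs and a tongue between. Starts upright in either stall of the rack (the wide one has the other), bottom 12 mm over the table, faces along the rack's x.
- divider_rail (a point): Centre of the divider's grip rail, 104 mm above its bottom edge: a bar 12 mm thick (x), 60 wide (y), 24 tall along the top. Grasp here from above, fingers closing along x.
- divider_tongue (a point): Middle of the diamond arrowhead, 16 mm wide and 16 tall, on the tongue in the window, 11 mm above the divider's bottom edge.
- wide_divider: A wider plain white panel, 6 x 130 x 116 mm, without a window or catch, with a grip rail 12 x 94 x 24 mm along the top. Origin: centre of its bottom edge. It stays in the rack.
- rack: Fixed steel wire rack, 140 mm (its x) by 84 mm (its y), 53 mm high, origin under its centre on the table. Two stalls at x = -45 and +45 mm, each 8 mm between two wire hoops; the panels stand on rails 12 mm high, their faces looking along the rack's x.
- caddy: Fixed open steel utensil caddy, 124 mm (x) by 112 (y), rim 70 high; origin under its centre on the table. The slot lies across the middle at x = 0, along y: a pair of grey upright ribs at each end wall, 8.5 mm between ribs, 104 between end walls. The divider goes in upright, its x along the caddy's x (either way round).
- caddy_slot (a point): Middle of the slot's mouth, 82 mm above the table: the top of the ribs' flared lead-in, there about 20 mm wide (x) and 104 or more long (y).
- caddy_catch (a point): Middle of the double roller catch (two spring rollers, 32 mm above the table). With the divider's bottom edge 27 mm over the table its arrowhead meets the rollers; the force climbs to 9 to 12 N at 24 mm, then suddenly drops, and below 21 mm the rollers pull the divider down with up to 10 N; at 16 mm the legs meet the spring seat; at 10 mm the seat is on its hard stop.
- caddy_seat (a joint): The grey spring seat strip on the caddy floor under the divider's legs. 0: up (free), 0.006 m: fully pressed down. It begins to move at 2 N and needs 1.5 N more for each mm (11 N at the stop). With the divider snapped in but nobody pressing, it stands at less than 0.001; pressed well down, 0.002 or more.
- milk_tin: A food tin, 58 mm across, 72 mm tall, bystander. Origin: centre of its underside.
- salt_shaker: A salt shaker, 44 mm across, 90 mm tall, bystander. Origin: centre of its underside.
There are look-alikes about, which are no part of the job. What is shaped like the divider but pink is not meant.

How it is judged:
By the outcome, as a careful person would: the job done as asked, in the order asked, and still so for the second after the job is handed in, while the arm keeps its last pose, push and grip.
It also fails if it takes over 45 s, if anything falls off the work surface, if the arm or the gripper's body presses on something with over 40 N, if the wrist force passes 120 N, or if a joint passes its speed limit or range.

### The arm

A 6-joint arm with a two-finger parallel gripper is mounted at the origin on a cart in front of the work surface, level with it; the furniture and walls round the work are solid. World frame = base frame: x ahead of the robot, y to its left, z up, the work surface at z = 0. Lengths are in m, angles in rad, forces in N, time in s.
With the tool pointing down it reaches from about 0.35 to 0.775 m from the base axis. Payload 7.3 kg.
Tool frame: the origin (TCP) lies at the centre of the arm's flange, where the gripper is bolted on; the fingertips stand 178 mm ahead of it and the grasp point (between the pads) lies 159 mm ahead of it (tip_extent is the distance from the TCP to the fingertips, in m); z points along the fingers, y is the line along which they close (so a half turn about z gives the same grasp; the last joint's range is limited). The gripper opens to 92 mm and grips with 3 to 60 N. Pads are 19 mm wide; open, the fingers measure 130 mm over their backs; the gripper's body (75 mm by 190 mm) begins 47 mm behind the grasp point.
Start: joints at [0.968, 0.342, 1.524, -0, 1.275, -0.146], TCP at [0.232, 0.471, 0.405] pointing down, gripper open.
Joint ranges: [-2.53, 2.53], [-0.77, 2.02], [0.04, 2.7], [-1, 4.14], [0.28, 2.66], [-3.11, 3.11]. Speed limits (rad/s): [2.57, 2.57, 3.14, 3.14, 3.14, 3.14].

### API

Orientations are given as [roll, pitch, yaw] about the fixed x, y, z axes, in that order (R = Rz(yaw) Ry(pitch) Rx(roll)).
In Python, from cell import * gives the robot as it stands.
- The arm moves only by the tool arm_command, never from a script. Its arguments are lists of equal length, an entry for each row: "xyz": the shift along the world's x, y, z in mm, a list of three; "spin": the turn about the world's z in degrees. In form: {"xyz": [[tx, ty, tz], ...], "spin": [spin, ...]}. A call has 1 to 20 rows; each row shifts and turns the commanded pose from where the row before left it; what a row does not reach is not made up. A row lasts 1/10 s, in which the tool goes at most 50 mm and 8.59 degrees, less where a joint would pass 70% of its speed; a pose out of reach is approached as far as the arm can. A call with a gripper value outside its range is refused whole. "jaw" is the opening, from -1 (shut) to 1 (fully open), set as the call begins (left out, the last holds). The fingers move at their own pace and stop on an object; "squeeze" is the grip in N (left out, the last holds). Time passes only in rows, so rows that do not move let the fingers close. It gives the time, the measured TCP pose, the force, the opening and the grip force at its end, in the units of the state.
- observe(): the state, without advancing time (a new reading comes with each control period).
- read_camera(name): name is "side" or "top" or "wrist"; returns a dict with "img" (400x640x3 uint8, red, green, blue), "depth" (400x640 float32, m along the optical axis (not along the pixel's ray), 0 where there is no reading), "fx", "fy", "cx", "cy" (pixels), "world_from_camera" (4x4, takes a point from camera to world coordinates). Camera axes: x right, y up, looking along -z (the intrinsics and any distortion apply to the point x, -y, -z); pixel columns grow to the right and rows downward; lengths in m; the calibration is good to about 2 mm. A picture is of the moment at which its call begins.
- hand_in(): hands the job in; it is judged then, once.
The state is a dict: "time": time; "qpos": joint angles; "qvel": joint speeds; "joint_efforts": joint torques, N m; "tool_pos": TCP position; "tool_rot": TCP orientation; "contact_force": force on the tool from outside, world axes, zero at the start; "torque": the same for the moment, N m; "opening": finger opening in m; "grip_force": force on a finger pad.
Only numpy, scipy, OpenCV 4.12 (cv2) and the standard library are available. Lean on these libraries where they do the work, as an engineer would, in place of code of your own. Each camera call takes 0.05 s, during which the arm holds its last target. There are 200 camera calls.

## Working session

There is one attempt and no reset: what is moved stays moved. The work goes in short steps, Python scripts to look and compute and a tool call to move; the robot and the scene stay as the last step left them, time stands still between calls to the robot, and variables do not carry over. Pictures are saved under pics/ and viewed, at most 10 in all, crops included, and the job is handed in when it is done.

Besides the shell and the picture viewer there is one more tool, called after "Call:" as name([rows], argument=value, ...), one row to a line, values as JSON. arm_command: Moves the arm, as the interface text tells. Its arguments: {"type":"object","properties":{"xyz":{"type":"array","items":{"type":"array","items":{"type":"number"}}},"spin":{"type":"array","items":{"type":"number"}},"jaw":{"type":"number"},"squeeze":{"type":"number"}},"required":["xyz","spin"]}

```bash
ls; mkdir -p pics; cat > h.py <<'E'
from cell import *
import numpy as np, cv2
def cloud(c):
    d=c["depth"]; v,u=np.mgrid[0:d.shape[0],0:d.shape[1]]
    P=np.stack([(u-c["cx"])/c["fx"]*d,-(v-c["cy"])/c["fy"]*d,-d,np.ones_like(d)],-1)@np.array(c["world_from_camera"]).T
    P=P[...,:3]; P[d==0]=np.nan; return P
def save(c,n): cv2.imwrite("pics/"+n,c["img"][...,::-1])
E
python3 - <<'E'
from h import *
for n in("top","side"):
    c=read_camera(n); save(c,n+".png"); np.save(n+"_P.npy",cloud(c)); np.save(n+"_I.npy",c["img"])
    print({k:c[k] for k in c if k not in("img","depth")})
print(observe())
E
```

```text
pics
{'fx': 451.43283760724245, 'fy': 451.43283760724245, 'cx': 321.73486472586103, 'cy': 207.3383833151601, 'world_from_camera': array([[-0.00431472,  0.98958202, -0.14390559,  0.42602537],
       [-0.99993484, -0.0027486 ,  0.01108003, -0.02349057],
       [ 0.01056906,  0.14394402,  0.98952939,  1.1514274 ],
       [ 0.        ,  0.        ,  0.        ,  1.        ]])}
{'fx': 417.1612735511519, 'fy': 417.1612735511519, 'cx': 321.09662844209424, 'cy': 198.14005363777392, 'world_from_camera': array([[ 0.81853174,  0.36690113, -0.44202868,  0.12116614],
       [-0.57437821,  0.50962326, -0.64060424, -0.75164934],
       [-0.00977032,  0.77824655,  0.62788283,  0.79949819],
       [ 0.        ,  0.        ,  0.        ,  1.        ]])}
{'time': 0.1, 'qpos': array([ 9.68005935e-01,  3.42648501e-01,  1.52494368e+00, -2.34606776e-05,
        1.27541042e+00, -1.45985867e-01]), 'qvel': array([ 7.66178640e-05, -1.15132664e-03, -1.58094780e-03,  3.15960381e-04,
        1.84524063e-03,  6.88323759e-04]), 'joint_efforts': array([ 1.40511376e-03, -4.32002878e+01, -2.44694817e+01,  7.19459332e-02,
        5.24444610e-02, -4.60434251e-05]), 'tool_pos': array([0.23147045, 0.47107397, 0.4041089 ]), 'tool_rot': array([-3.14019443e+00, -1.82906781e-04,  2.68479485e+00]), 'contact_force': array([ 0.28870913,  0.85607144, -0.62939847]), 'torque': array([-0.01205075,  0.01524645, -0.02383129]), 'grip_force': 0.0, 'opening': 0.09227492164263612}
```

View pics/top.png

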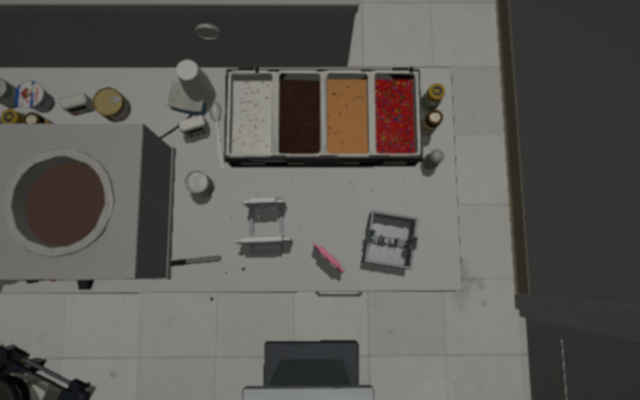

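View pics/side.png

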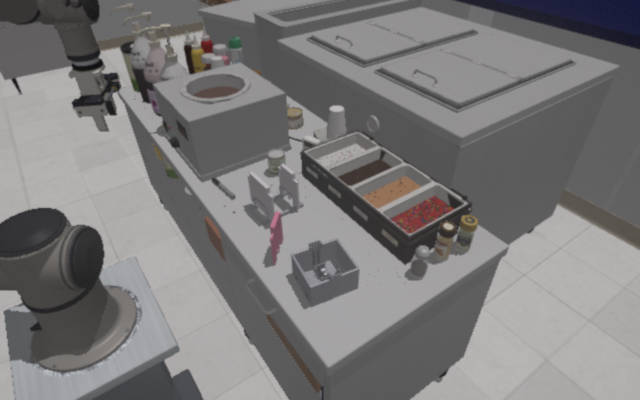

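The top view shows the rack at about (265,220), with white panels at rows 202 (shorter) and 240 (longer). The caddy is at (389,240), the pink look-alike at (328,258), the tin at (198,184) and the shaker at (433,158). Next I'll measure these from the depth data.

```bash
python3 - <<'E'
from h import *
P=np.load("top_P.npy"); I=np.load("top_I.npy")
def rect(m,t):
    p=P[m][:,:2].astype(np.float32)*1000
    r=cv2.minAreaRect(p); print(t,len(p),np.round(r[0],1),np.round(r[1],1),round(r[2],1),'z',np.round(np.nanpercentile(P[m][:,2],[5,50,95])*1000,1))
v,u=np.mgrid[0:400,0:640]
def box(u0,u1,v0,v1): return (u>=u0)&(u<=u1)&(v>=v0)&(v<=v1)
z=P[...,2]
print('table z',np.nanmedian(z[box(340,360,180,220)]))
for b,t in(((235,295,192,222),'far'),((230,295,225,250),'near')):
    m=box(*b); rect(m&(z>.11),t+' >110'); rect(m&(z>.122),t+' >122'); rect(m&(z>.06),t+' >60')
m=box(355,425,205,275)
rect(m&(z>.055),'caddy>55'); rect(m&(z>.074),'ribs>74'); rect(box(310,347,240,275)&(z>.1),'pink')
rect(box(180,215,165,200)&(z>.05),'tin');rect(box(420,445,148,172)&(z>.03),'shaker')
c=np.concatenate([cv2.resize(I[190:260,225:305],None,fx=5,fy=5,interpolation=2),cv2.resize(I[205:275,355:425],None,fx=5,fy=5,interpolation=2)],1)
cv2.imwrite("pics/c1.png",c[...,::-1])
c=cv2.resize(np.load("side_I.npy")[160:310,235:370],None,fx=4,fy=4,interpolation=2)
cv2.imwrite("pics/c2.png",c[...,::-1])
E
```

```text
table z -0.0004837181376471378
far >110 167 [592.9 104.8] [12.7 63.8] 2.3 z [113.9 126.7 130.3]
far >122 141 [592.9 103.5] [12.7 57.9] 2.2 z [123.4 127.5 130.4]
far >60 296 [593.  102.1] [12.7 93.8] 2.3 z [ 67.1 118.9 129.6]
near >110 244 [502.9 102.7] [ 12.5 119.7] 2.2 z [120.9 127.2 130.3]
near >122 229 [502.9 104.4] [12.4 93.5] 2.2 z [123.6 127.3 130.4]
near >60 312 [502.9 103.7] [ 12.5 129.2] 2.2 z [ 69.6 126.3 130. ]
caddy>55 637 [ 505.3 -201.8] [119.6 125.9] 80.7 z [59.9 71.4 81.6]
ribs>74 151 [ 504.9 -201.7] [119.4 124.6] 81.5 z [74.4 79.  83.9]
pink 145 [462.5 -50.3] [59.7 12. ] 46.8 z [111.1 115.3 118.5]
tin 473 [647.2 270. ] [56.2 55.6] 75.5 z [58.6 68.4 72.3]
shaker 331 [ 706.7 -302.9] [39.1 62.5] 3.4 z [35.  77.7 96.9]
```

View pics/c1.png

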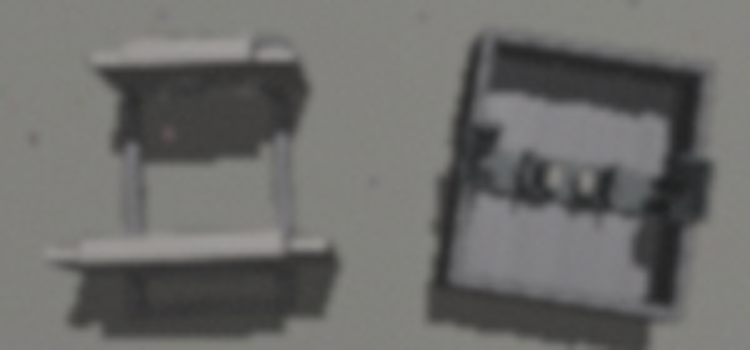

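View pics/c2.png

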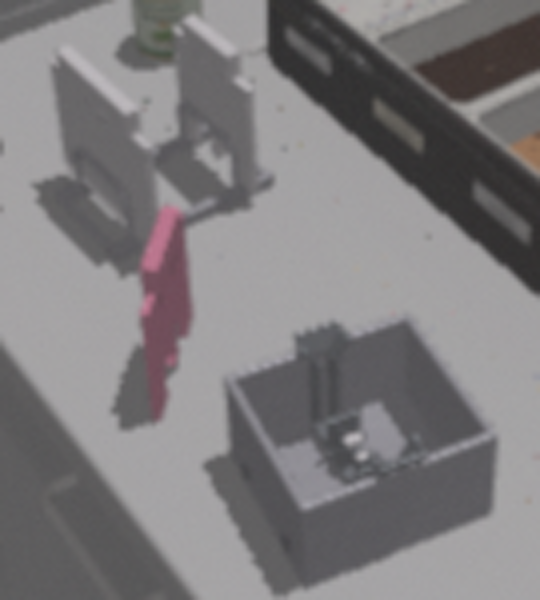

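The crops show the windowed (narrow) divider in the far stall at (593,102) mm, yaw about +2.3°. The plain wide one is in the near stall. The caddy is near (505,-202), with its slot running along y at a yaw of about -9.5°. Before moving I'll check the height of the pot box.

```bash
python3 - <<'E'
from h import *
for n in("top","side"):
    P=np.load(n+"_P.npy").reshape(-1,3)
    for x0,x1,y0,y1 in((.15,.7,.15,.3),(.15,.45,.3,.6),(.45,.8,.3,.6)):
        m=(P[:,0]>x0)&(P[:,0]<x1)&(P[:,1]>y0)&(P[:,1]<y1)&(P[:,2]<.38); q=P[m&(P[:,2]>.08)]
        print(n,x0,y0,len(q),np.round(np.nanpercentile(q,[1,99],axis=0),3).tolist() if len(q) else 0)
E
```

```text
top 0.15 0.15 84 [[0.498, 0.151, 0.08], [0.7, 0.2, 0.124]]
top 0.15 0.3 4863 [[0.216, 0.345, 0.087], [0.449, 0.595, 0.358]]
top 0.45 0.3 20392 [[0.452, 0.345, 0.092], [0.739, 0.598, 0.239]]
side 0.15 0.15 36 [[0.498, 0.151, 0.08], [0.7, 0.193, 0.108]]
side 0.15 0.3 3552 [[0.164, 0.339, 0.084], [0.449, 0.59, 0.375]]
side 0.45 0.3 6761 [[0.452, 0.337, 0.083], [0.741, 0.597, 0.237]]
```

Call:
arm_command([
  [4, -28, 4],
  [6, -28, 4],
  [8, -28, 4],
  [8, -28, 4],
  [8, -28, 4],
  [8, -28, 4],
  [10, -28, 4],
  [10, -28, 4],
  [10, -28, 4],
  [29, -12, 0],
  [29, -12, 0],
  [29, -12, 0],
  [29, -12, 0],
  [29, -12, 0],
  [29, -12, 0],
  [29, -12, 0],
  [29, -12, 0],
  [29, -12, 0],
  [29, -8, 0],
], spin=[-3, -3, -3, -3, -3, -3, -3, -3, -3.5, -3.5, -3.5, -3.5, -3.5, -3.5, -3.5, -3.5, -3.5, -3.5, -3], jaw=0.1, squeeze=45)

```text
time: 2.0
tool_pos: [0.5947, 0.1023, 0.4402]
tool_rot: [-3.141, 0.0, 1.6]
contact_force: [0.7, 0.9, 0.9]
opening: 0.0505
grip_force: 0.0
```

Call:
arm_command([
  [0, 0, 0],
  [0, 0, 0],
], spin=[0, 0])

```text
time: 2.2
tool_pos: [0.5936, 0.103, 0.4397]
tool_rot: [-3.139, -0.0, 1.603]
contact_force: [0.3, 0.0, -0.9]
opening: 0.0504
grip_force: 0.0
```

```bash
cat >> h.py <<'E'
def top(P,m):
    p=P[m]; c=p.mean(0); w,V=np.linalg.eigh(np.cov((p-c)[:,:2].T)); d=V[:,1]*np.sign(V[1,1])
    s=(p[:,:2]-c[:2])@d; n=np.array([d[1],-d[0]]); t=(p[:,:2]-c[:2])@n
    ctr=c[:2]+d*(s.min()+s.max())/2+n*(np.percentile(t,2)+np.percentile(t,98))/2
    print(len(p),'ctr',np.round(ctr*1000,1),'len',np.round(np.ptp(s)*1000,1),'w',np.round((np.percentile(t,98)-np.percentile(t,2))*1000,1),'yaw',round(np.degrees(np.arctan2(-d[0],d[1])),2),'z',round(np.median(p[:,2])*1000,1))
E
python3 - <<'E'
from h import *
o=observe(); print(o["tool_pos"],np.degrees(o["tool_rot"]),o["opening"],o["time"],o["contact_force"])
c=read_camera("wrist"); save(c,"w1.png"); P=cloud(c); 
x,y,z=P[...,0],P[...,1],P[...,2]
for x0 in(.593,.503):
  m=(abs(x-x0)<.02)&(abs(y-.103)<.075)&(z<.14)
  for h in(.124,.11): 
    if (m&(z>h)).sum()>20: top(P,m&(z>h))
E
```

```text
[0.59361584 0.10301288 0.43967757] [-1.79876704e+02 -8.05003288e-03  9.18358815e+01] 0.050447321802421036 2.2 [ 0.33152286  0.02918104 -0.90428938]
854 ctr [592.7 103.2] len 60.1 w 10.8 yaw 1.94 z 127.9
879 ctr [592.7 103.3] len 60.5 w 10.8 yaw 1.9 z 127.9
1457 ctr [503.  104.8] len 93.7 w 11.5 yaw 2.11 z 127.9
1877 ctr [503.1 104.8] len 93.7 w 11.5 yaw 2.12 z 127.6
```

View pics/w1.png

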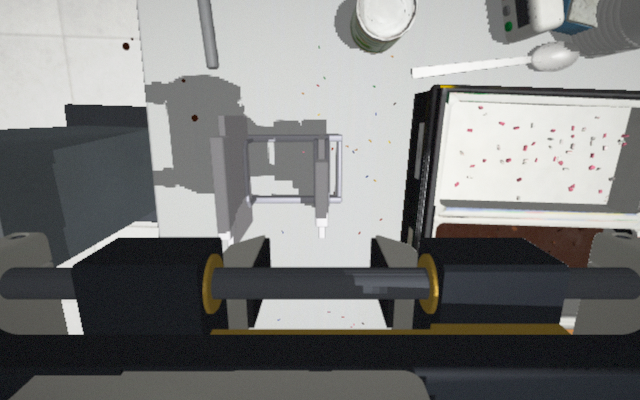

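The wrist view shows both panels in the rack. The right one, at about (322,185), has the 60 mm rail and is centred at (592.7,103.2), yaw 2.0°. The tool is within 1 mm of it, so I'll descend and grasp.

Call:
arm_command([
  [-1, 0, -30],
  [0, 0, -30],
  [0, 0, -30],
  [0, 0, -25],
  [0, 0, -20],
  [0, 0, -15],
  [0, 0, -10],
  [0, 0, -5],
  [0, 0, 0],
], spin=[0.2, 0, 0, 0, 0, 0, 0, 0, 0])

```text
time: 3.15
tool_pos: [0.5922, 0.1034, 0.2758]
tool_rot: [-3.141, -0.0, 1.607]
contact_force: [0.3, 0.0, -0.2]
opening: 0.0508
grip_force: 0.0
```

Call:
arm_command([
  [0, 0, 0],
  [0, 0, 0],
  [0, 0, 0],
  [0, 0, 0],
  [0, 0, 0],
  [0, 0, 0],
], spin=[0, 0, 0, 0, 0, 0], jaw=-1, squeeze=50)

```text
time: 3.75
tool_pos: [0.5927, 0.1032, 0.2759]
tool_rot: [3.141, -0.0, 1.606]
contact_force: [0.5, -0.0, 0.4]
opening: 0.0121
grip_force: 50.0
```

Call:
arm_command([
  [0, 0, 5],
  [0, 0, 10],
  [0, 0, 15],
  [0, 0, 20],
  [0, 0, 25],
  [0, 0, 25],
  [0, 0, 25],
  [0, 0, 15],
], spin=[0, 0, 0, 0, 0, 0, 0, 0])

```text
time: 4.55
tool_pos: [0.5922, 0.1032, 0.4188]
tool_rot: [3.139, -0.0, 1.606]
contact_force: [0.5, -1.2, -2.2]
opening: 0.0119
grip_force: 50.0
```

Call:
arm_command([
  [-3, -10, 0],
  [-5, -20, 0],
  [-6, -25, 0],
  [-6, -25, 0],
  [-6, -25, 0],
  [-6, -25, 0],
  [-6, -25, 0],
  [-6, -25, 0],
  [-6, -25, 0],
  [-6, -25, 0],
  [-6, -25, 0],
  [-6, -25, 0],
  [-6, -25, 0],
  [-6, -25, 0],
  [-5, -23, 0],
  [-3, -10, 0],
  [0, 0, 0],
  [0, 0, 0],
  [0, 0, 0],
], spin=[0, -1, -1, -1, -1, -1, -1, -1, -1, -1, -1, -1, -0.5, 0, 0, 0, 0, 0, 0])

```text
time: 6.45
tool_pos: [0.5047, -0.2588, 0.4157]
tool_rot: [-3.141, -0.001, 1.407]
contact_force: [0.0, -0.3, -1.6]
opening: 0.0114
grip_force: 50.0
```

```bash
python3 - <<'E'
from h import *
o=observe(); print(o["tool_pos"],np.degrees(o["tool_rot"]),o["opening"],o["time"],o["contact_force"])
for n in("wrist","top"):
    c=read_camera(n); save(c,n+"2.png"); P=cloud(c); np.save(n+"2_P.npy",P); np.save(n+"2_I.npy",c["img"])
    x,y,z=P[...,0],P[...,1],P[...,2]
    m=(abs(x-.505)<.09)&(abs(y+.202)<.085)
    for lo,hi in((.064,.074),(.076,.09)):
        k=m&(z>lo)&(z<hi)
        if k.sum()>20:
            r=cv2.minAreaRect((P[k][:,:2]*1000).astype(np.float32)); print(n,lo,k.sum(),np.round(r[0],1),np.round(r[1],1),round(r[2],2))
E
```

```text
[ 0.50469999 -0.2587853   0.41565431] [-1.79983461e+02 -3.20945579e-02  8.05928509e+01] 0.01136225866181591 6.45 [ 0.04812657 -0.25206566 -1.60347561]
wrist 0.064 3056 [ 504.5 -200.4] [113.4 126.1] 80.46
wrist 0.076 712 [ 504.4 -201. ] [119.1  31.4] 80.86
top 0.064 371 [ 505.4 -201.2] [114.3 126.2] 80.52
top 0.076 103 [ 483.3 -197.7] [119.5  75.3] 80.51
```

View pics/wrist2.png

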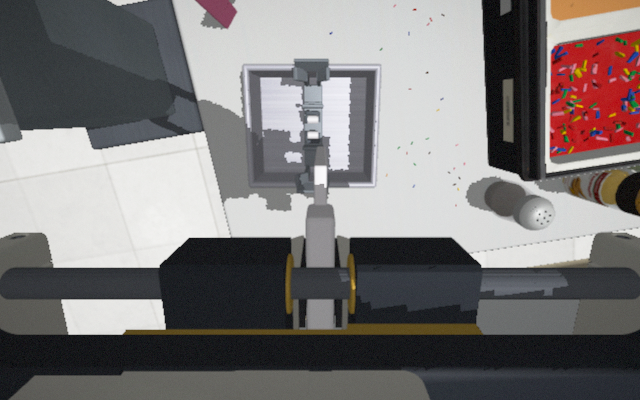

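The wrist view shows the divider held firmly at (320,200), with the caddy ahead of it at (312,125). Caddy centre is (504.5,-200.8) at yaw -9.5°, which matches the tool. I'll move over the slot and lower into the lead-in.

Call:
arm_command([
  [0, 8, 0],
  [0, 15, 0],
  [0, 15, 0],
  [0, 12, 0],
  [0, 8, 0],
  [0, 0, 0],
  [0, 0, -15],
  [0, 0, -20],
  [0, 0, -15],
  [0, 0, -8],
  [0, 0, 0],
  [0, 0, 0],
], spin=[0, 0, 0, 0, 0, 0, 0, 0, 0, 0, 0, 0])

```text
time: 7.75
tool_pos: [0.5047, -0.2021, 0.3583]
tool_rot: [3.141, 0.0, 1.405]
contact_force: [0.6, -0.5, -2.3]
opening: 0.0117
grip_force: 50.0
```

```bash
python3 - <<'E'
from h import *
o=observe(); print(o["tool_pos"],np.degrees(o["tool_rot"]),o["contact_force"])
c=read_camera("wrist"); P=cloud(c); x,y,z=P[...,0],P[...,1],P[...,2]; save(c,"w3.png")
R=np.radians(-9.5); dx,dy=x-.5045,y+.2008
X=dx*np.cos(R)+dy*np.sin(R); Y=-dx*np.sin(R)+dy*np.cos(R)
for t,k in(("rail",(abs(X)<.025)&(abs(Y)<.06)&(z>.19)&(z<.225)),("panel",(abs(X)<.02)&(Y>.031)&(Y<.06)&(z>.1)&(z<.21)),("ribs",(abs(X)<.025)&(Y>.045)&(Y<.07)&(z>.074)&(z<.088))):
    if k.sum(): print(t,k.sum(),np.round(np.percentile(X[k],[2,50,98])*1000,1),np.round(np.percentile(Y[k],[2,98])*1000,1),np.round(np.percentile(z[k],[2,98])*1000,1))
E
```

```text
[ 0.50474945 -0.20209089  0.35827772] [1.79949632e+02 2.30015399e-02 8.05160294e+01] [ 0.56334456 -0.5422337  -2.26565076]
rail 3718 [-11.4  -1.    9.9] [-20.6  43.5] [190.2 214.9]
panel 684 [-3.7 -0.6  2.1] [31.4 46.8] [109.4 191.6]
ribs 585 [-14.9   0.2  15.3] [45.5 59.5] [74.4 83.7]
```

View pics/w3.png

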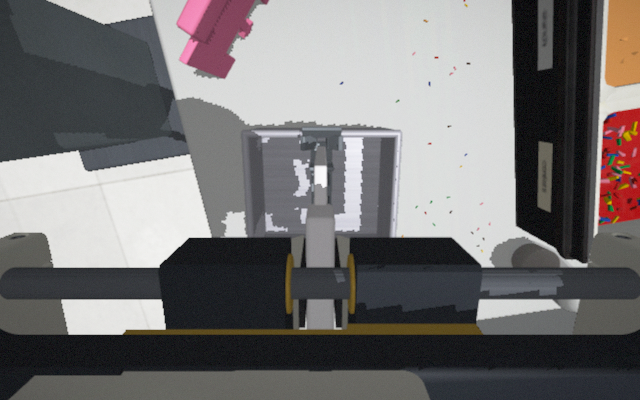

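The panel sits above the slot at (320,180), off by only about 1 mm in x and 1 mm in y. I'll correct that and lower it.

Call:
arm_command([
  [1, 1, -4],
  [0, 0, -8],
  [0, 0, -8],
  [0, 0, -8],
  [0, 0, -8],
  [0, 0, -8],
  [0, 0, -5],
  [0, 0, -3],
  [0, 0, 0],
], spin=[0, 0, 0, 0, 0, 0, 0, 0, 0], squeeze=60)

```text
time: 8.7
tool_pos: [0.5055, -0.2008, 0.3053]
tool_rot: [-3.141, -0.0, 1.405]
contact_force: [-0.7, -0.2, -1.1]
opening: 0.012
grip_force: 60.0
```

Call:
arm_command([
  [0, 0, -5],
  [0, 0, -5],
  [0, 0, -3],
  [0, 0, 0],
], spin=[0, 0, 0, 0])

```text
time: 9.1
tool_pos: [0.5054, -0.2007, 0.2922]
tool_rot: [-3.141, -0.0, 1.406]
contact_force: [0.2, -0.7, -1.5]
opening: 0.0113
grip_force: 60.0
```

Call:
arm_command([
  [0, 0, -2],
  [0, 0, -2],
  [0, 0, 0],
], spin=[0, 0, 0])

```text
time: 9.4
tool_pos: [0.5057, -0.2009, 0.2893]
tool_rot: [3.14, 0.0, 1.405]
contact_force: [-0.6, -0.3, 4.3]
opening: 0.0118
grip_force: 60.0
```

Call:
arm_command([
  [0, 0, -2],
  [0, 0, -2],
  [0, 0, 0],
], spin=[0, 0, 0])

```text
time: 9.7
tool_pos: [0.5056, -0.2008, 0.2853]
tool_rot: [3.14, 0.0, 1.405]
contact_force: [-1.0, -0.5, 1.0]
opening: 0.0116
grip_force: 60.0
```

Call:
arm_command([
  [0, 0, -2],
  [0, 0, -2],
  [0, 0, 0],
], spin=[0, 0, 0])

```text
time: 10.0
tool_pos: [0.5056, -0.2009, 0.2799]
tool_rot: [-3.141, -0.0, 1.405]
contact_force: [2.4, -1.1, -5.8]
opening: 0.0114
grip_force: 60.0
```

Call:
arm_command([
  [0, 0, -2],
  [0, 0, 0],
  [0, 0, 0],
], spin=[0, 0, 0])

```text
time: 10.3
tool_pos: [0.5056, -0.2008, 0.2791]
tool_rot: [3.141, 0.0, 1.405]
contact_force: [0.3, 0.0, 1.9]
opening: 0.0114
grip_force: 60.0
```

Call:
arm_command([
  [0, 0, -2],
  [0, 0, 0],
  [0, 0, 0],
], spin=[0, 0, 0])

```text
time: 10.6
tool_pos: [0.5056, -0.2008, 0.2771]
tool_rot: [3.141, 0.0, 1.406]
contact_force: [-0.6, 0.1, 4.5]
opening: 0.0116
grip_force: 60.0
```

Call:
arm_command([
  [0, 0, -1],
  [0, 0, 0],
  [0, 0, 0],
], spin=[0, 0, 0])

```text
time: 10.9
tool_pos: [0.5056, -0.2009, 0.2761]
tool_rot: [3.141, 0.0, 1.405]
contact_force: [0.7, 0.4, 5.2]
opening: 0.012
grip_force: 60.0
```

Call:
arm_command([
  [0, 0, -0.5],
  [0, 0, 0],
  [0, 0, 0],
  [0, 0, 0],
  [0, 0, 0],
], spin=[0, 0, 0, 0, 0])

```text
time: 11.4
tool_pos: [0.5057, -0.2009, 0.2757]
tool_rot: [3.141, 0.0, 1.406]
contact_force: [0.5, 1.2, 6.3]
opening: 0.0113
grip_force: 60.0
```

```bash
python3 - <<'E'
from h import *
o=observe(); print(o["tool_pos"],o["contact_force"],o["grip_force"],o["time"])
c=read_camera("wrist"); P=cloud(c); x,y,z=P[...,0],P[...,1],P[...,2]
R=np.radians(-9.5); dx,dy=x-.5045,y+.2008
X=dx*np.cos(R)+dy*np.sin(R); Y=-dx*np.sin(R)+dy*np.cos(R)
k=(abs(X)<.005)&(Y>.0325)&(Y<.046)&(z>.085)&(z<.12)
print('shoulder top (92+bottom)',k.sum(),np.round(np.percentile(z[k],[10,50,90])*1000,1))
k=(abs(X)<.005)&(Y>.012)&(Y<.029)&(z>.1)&(z<.16)
print('rail top (116+bottom)',k.sum(),np.round(np.percentile(z[k],[10,50,90])*1000,1))
k=(abs(abs(X)-.061)<.004)&(abs(Y)<.056)&(z>.06)&(z<.08)
print('rim (70)',k.sum(),np.round(np.percentile(z[k],[10,50,90])*1000,1))
save(c,"w4.png")
E
```

```text
[ 0.50565171 -0.20085978  0.27570577] [0.50347436 1.19359641 6.33218041] 60.00128388404846 11.4
shoulder top (92+bottom) 407 [107.  107.8 108.6]
rail top (116+bottom) 983 [127.1 127.9 128.6]
rim (70) 2470 [62.7 71.2 72.4]
```

View pics/w4.png

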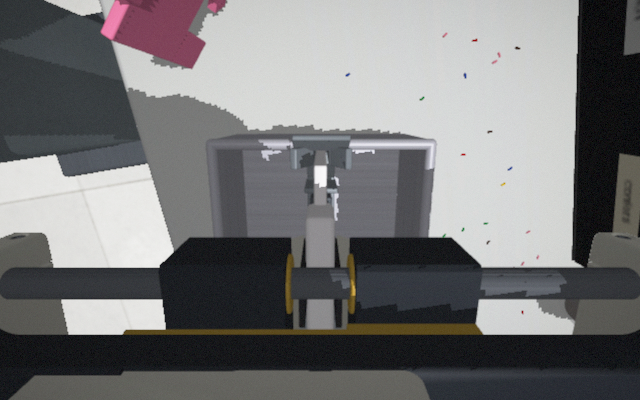

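The divider is seated in the slot at (320,200). Its rail top is at 127.9 mm, so the bottom edge is at about 12 mm and the seat is down about 4 mm. The force rose and dropped as expected through the snap, and it is now pressing with about 7 N.

```bash
python3 -c "
from h import *
print(hand_in())"
```

```text
the job is handed in; nothing more can be done
None
```

The narrow divider is snapped into the caddy slot and the gripper is still pressing it down with about 7 N, holding the spring seat about 4 mm down; the job is handed in at 11.4 s.

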